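# Bring the kettle's switch round to the place at the front and switch it on

## Task

Gently turn the wooden turntable by pushing its rim or the pegs on it until the kettle's rocker switch faces straight towards the blue dish, and let it come to rest. Then press the raised outer end of the rocker fully down to switch the kettle on, leaving the switch facing the dish. Only push and press: do not touch the kettle itself or the cups riding on the turntable, and leave the dish, the canister and the spoon where they are.

Things in the scene. Friction and masses are not known exactly. Their poses are not given: they have to be found in the camera images.
- stand: Fixed round foot under the turntable, 180 mm wide, 12 mm high, almost hidden. Origin on the turntable's vertical axis at table height; its -x axis points from there to the middle of the dish.
- turntable: Light wooden disc, 340 mm across, 18 mm thick, top 30 mm above the table, turning without limit either way about the vertical through its origin (centre of its underside). Friction of about 1 N at the rim: pushed slowly, it stops within a few degrees. Its -x axis points to the switch, which starts 57 to 180 degrees away from the dish, either way. A black kettle base, 140 mm across, 18 mm high, is fixed in its middle.
- peg (a point): Top of one of six upright dark wooden pegs on the turntable's rim, 14 mm thick, 28 mm tall (tops 58 mm above the table), 158 mm from the axis, at 30, 90, 150, 210, 270 and 330 degrees from the switch's direction; this one at 30 degrees anticlockwise seen from above.
- switch (a point): Pivot of the white rocker switch, on a 46 mm wide tongue of the kettle base that reaches out to 142 mm from the axis; 118 mm from the turntable's axis and 47 mm above the table. Turns with the turntable.
- rocker_end (a point): Top of the outer end of the rocker (the end away from the kettle): the place to press, straight down. It is 134 mm from the turntable's axis when down, and about 58 mm above the table when off, 50 mm when on. The rocker is 28 mm wide, each half 18 mm long. Moves with the rocker.
- rocker (a joint): Tilt of the rocker in rad: 0 is off (outer end raised), 0.5 is on (outer end fully down, its face level). It takes about 2 to 4 N and stays where it is left.
- kettle: White plastic electric kettle, 128 mm across, 150 mm tall to its lid and 220 mm to the top of its arched handle, short spout reaching 91 mm from its axis; stands loose in the middle of the kettle base, underside 48 mm above the table. Origin: centre of its underside. Not to be touched.
- cup0: Amber glass cup, 52 mm wide, 52 mm tall, standing loose on the turntable 100 mm from its axis, 120 degrees from the switch. Origin: centre of its underside.
- cup1: The other amber glass cup, the same size, 120 degrees from the switch on the other side. Origin: centre of its underside.
- dish: Blue ceramic dish, 100 mm wide, 28 mm high, standing on the table on the robot's side of the turntable, 235 mm from its axis. It marks the place that the switch must face. Origin: centre of its underside.
- canister: Closed aluminium canister with a wooden lid and knob, 87 mm wide, 129 mm high, on the table to one side. Origin: centre of its underside.
- spoon: Stainless strainer spoon lying on the table to one side; origin under the middle of its round 58 mm bowl, handle 150 mm along its -x axis, 20 mm high.

How it is judged:
By the outcome, as a careful person would: the job done as asked, in the order asked, and still so for the second after the job is handed in, with the robot touching nothing.
It also fails if it takes over 64 s, if anything falls off the work surface, if the arm or the gripper's body presses on something with over 40 N, if the wrist force passes 120 N, or if a joint passes its speed limit or range.

## Robot

A 7-joint arm with a two-finger parallel gripper is mounted at the origin on the work surface. World frame = base frame: x ahead of the robot, y to its left, z up, the work surface at z = 0. Lengths are in m, angles in rad, forces in N, time in s.
With the tool pointing down it reaches from about 0.425 to 0.875 m from the base axis. Payload 4.7 kg.
Tool frame: the origin (TCP) lies midway between the tips of the shut fingers; the grasp point (between the pads) lies 19 mm behind it (ctrl.grip_point_offset is the distance from the TCP to the grasp point, in m); z points along the fingers, y is the line along which they close (so a half turn about z gives the same grasp; the last joint's range is limited). The gripper opens to 87 mm and grips with 3 to 60 N. Pads are 19 mm wide; open, the fingers measure 117 mm over their backs; the gripper's body (75 mm by 190 mm) begins 51 mm behind the grasp point.
Start: joints at [-1.264, 0.321, -0.07, 1.45, 0.023, 1.371, -0.057], TCP at [0.188, 0.622, 0.223] pointing down, gripper open.
Joint ranges: [-2.86, 2.86], [-0.3, 2.09], [-1.38, 1.24], [0.06, 2.45], [-1.56, 4.7], [0.09, 2.05], [-2.69, 2.69]. Speed limits (rad/s): [2.57, 2.57, 3.14, 3.14, 3.14, 3.14, 3.14].

## Interface

Orientations are given as a rotation vector (axis times angle).
In Python, from bench import ctrl gives the robot as it stands.
- The arm moves only by the tool move_arm, never from a script. Its argument "increments" is text: rows parted by semicolons, each of 7 numbers parted by spaces: the shift along the world's x, y, z in mm, then the turn, a rotation vector about the world's x, y, z in degrees, then the closure in counts, from 0 (fully open) to 255 (shut). A call has exactly 8 rows; each row shifts and turns the commanded pose from where the row before left it; what a row does not reach is not made up. A row lasts 1/12 s, in which the tool goes at most 41.7 mm and 7.16 degrees, less where a joint would pass 70% of its speed; a pose out of reach is approached as far as the arm can. A call with a gripper value outside its range is refused whole. The fingers move at their own pace and stop on an object; "grip_force" is the grip in N (left out, the last holds). Time passes only in rows, so rows that do not move let the fingers close, or fill a call up. It gives the time, the measured TCP pose, the force, the opening and the grip force at its end, in the units of the state.
- ctrl.get_state(): the state, without advancing time (a new reading comes with each control period).
- ctrl.get_image(name): name is "scene" or "top" or "wrist"; returns a dict with "frame" (400x640x3 uint8, red, green, blue), "depth" (400x640 float32, m along the optical axis (not along the pixel's ray), 0 where there is no reading), "fx", "fy", "cx", "cy" (pixels), "k1" (the pictures are not rectified: a ray, as slopes to the right and down, at radius r is drawn at 1 + k1 r^2 times it, then the intrinsics apply), "position" and "orientation" of the camera in the world. Camera axes: x right, y down, z forward; pixel columns grow to the right and rows downward; lengths in m; the calibration is good to about 2 mm. A picture is of the moment at which its call begins.
- ctrl.close_job(): hands the job in; it is judged then, once.
Trained networks look in a picture, given as the dict that the camera call returned (one of the last four; its "shot" number tells which), for a name from the list of things; names that differ only in an ending like _2 or _b are one class to them, and where a whole thing is asked for, a point or a joint stands for the part that bears it (a point fixed in the world has none). Each returns a list of dicts, best first, with "score" (0 to 1); they miss things now and then, are a little off and sometimes report something else, mostly with a low value. They report only what shows in the picture. A call takes as long as a camera call.
- ctrl.find_in(target, picture): "centre" ([x, y, z] in m, in world coordinates, good to about 4 mm: the middle of the surface that is visible of it).
- ctrl.silhouettes(target, picture): "region" (400x640 bool, what is visible of it).
The state is a dict: "time": time; "joint_positions": joint angles; "qd": joint speeds; "joint_torque": joint torques, N m; "position": TCP position; "tool_rot": TCP orientation; "ft_force": force on the tool from outside, world axes, zero at the start; "torque": the same for the moment, N m; "grip_width": opening from 0.0 (shut) to 1.0 (fully open); "grip_force": force on a finger pad.
Only numpy, scipy, OpenCV 4.12 (cv2) and the standard library are available. Lean on these libraries where they do the work, as an engineer would, in place of code of your own. Each camera call takes 0.05 s, during which the arm holds its last target. There are 200 camera calls.

## Working session

There is one attempt and no reset: what is moved stays moved. The work goes in short steps, Python scripts to look and compute and a tool call to move; the robot and the scene stay as the last step left them, time stands still between calls to the robot, and variables do not carry over. Pictures are saved under pics/ and viewed, at most 10 in all, crops included, and the job is handed in when it is done.

Besides the shell and the picture viewer there is one more tool, called after "Request:" in YAML: its name, and indented under it one key for each argument. move_arm: Moves the arm, as the interface text tells. Its arguments: {"type":"object","properties":{"increments":{"type":"string"},"grip_force":{"type":"number"}},"required":["increments"]}

```bash
mkdir -p pics; cat > h.py <<'E'
import numpy as np, cv2
from bench import ctrl
from scipy.spatial.transform import Rotation as R
def shot(n,save=None):
    p=ctrl.get_image(n)
    if save: cv2.imwrite('pics/'+save,cv2.cvtColor(p['frame'],cv2.COLOR_RGB2BGR))
    return p
def best(t,p,k=2):
    for r in ctrl.find_in(t,p)[:k]: print(t,np.round(r['centre'],3),round(r['score'],2))
E
python3 - <<'E'
from h import *
s=ctrl.get_state(); print(s['time'],s['position'],s['tool_rot'])
for n in('top','scene'):
    p=shot(n,n+'0.png'); print(n,p['position'],p['orientation'])
    for t in('turntable','kettle','switch','rocker_end','dish','cup0','canister','spoon','peg'): best(t,p,6 if t=='peg' else 2)
E
```

```text
0.0 [0.18747822 0.62179782 0.22142691] [-4.58127391e-01 -3.10782262e+00  3.05433039e-03]
top [ 0.30341714 -0.01726074  1.45625732] [-2.13365594  2.09871905 -0.19850049]
turntable [0.591 0.078 0.029] 0.77
turntable [0.627 0.431 0.007] 0.27
kettle [0.582 0.076 0.199] 0.78
switch [0.595 0.076 0.029] 0.91
rocker_end [0.719 0.078 0.046] 0.47
dish [ 0.392 -0.012  0.013] 0.75
cup0 [0.564 0.172 0.052] 0.8
cup0 [0.594 0.076 0.032] 0.6
canister [0.582 0.075 0.2  ] 0.69
canister [ 0.553 -0.428  0.113] 0.61
spoon [0.625 0.431 0.008] 0.57
peg [0.595 0.072 0.032] 0.79
peg [0.563 0.172 0.049] 0.4
scene [1.24535102 0.05586321 1.14447306] [-1.84958142 -1.95976103  0.58141682]
turntable [0.663 0.078 0.029] 0.81
kettle [0.636 0.078 0.181] 0.86
switch [0.664 0.079 0.026] 0.73
rocker_end [0.723 0.075 0.05 ] 0.54
dish [ 0.383 -0.016  0.016] 0.83
cup0 [0.552 0.17  0.065] 0.85
cup0 [ 0.536 -0.002  0.062] 0.8
canister [ 0.584 -0.429  0.108] 0.8
spoon [0.631 0.432 0.008] 0.95
peg [0.664 0.081 0.031] 0.86
```

View pics/top0.png

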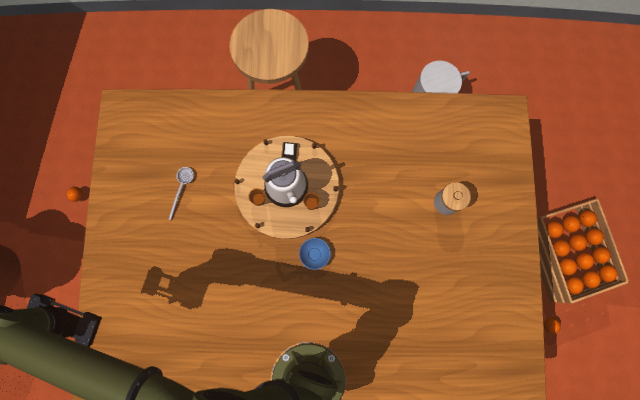

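View pics/scene0.png

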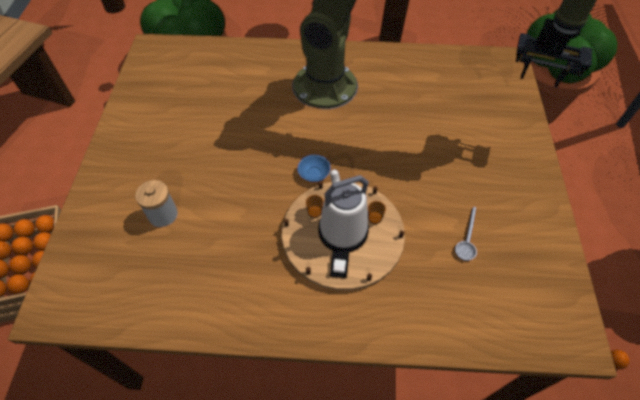

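The top view shows the kettle with its switch (290,150) on the far side from the robot. The dish is at (316,253), the spoon is on the left and the canister on the right. The scene view agrees with this. Next I'll get the axis, the dish and the angles more accurately from depth.

```bash
cat >> h.py <<'E'
def cloud(p):
    v,u=np.mgrid[0:400,0:640]
    xd=np.stack([(u-p['cx'])/p['fx'],(v-p['cy'])/p['fy']],-1).astype(float)
    x=xd.copy()
    for _ in range(8): x=xd/(1+p['k1']*(x**2).sum(-1,keepdims=True))
    c=np.dstack([x,np.ones((400,640))])*p['depth'][...,None]
    return c@R.from_rotvec(p['orientation']).as_matrix().T+p['position']
def measure(p,verbose=True):
    W=cloud(p);f=p['frame'].astype(int);z=W[...,2];ok=p['depth']>0
    d=np.hypot(W[...,0]-.6,W[...,1]-.078)
    m=ok&(abs(z-.03)<.006)&(d<.2)
    (cx,cy),r=cv2.minEnclosingCircle(W[m][:,:2].astype(np.float32)); 
    b=ok&(f[...,2]>f[...,0]+25)&(z<.05)&(z>.003)&(np.hypot(W[...,0]-.385,W[...,1]+.015)<.09)
    (dx,dy),dr=cv2.minEnclosingCircle(W[b][:,:2].astype(np.float32))
    print('table',round(cx,4),round(cy,4),round(r,4),'dish',round(dx,4),round(dy,4),round(dr,4),'dishdist',round(np.hypot(dx-cx,dy-cy),4),'ang',round(np.degrees(np.arctan2(dy-cy,dx-cx)),1))
    rr=np.hypot(W[...,0]-cx,W[...,1]-cy)
    w=ok&(f.min(-1)>150)&(z>.035)&(z<.07)&(rr>.095)&(rr<.145)
    if w.sum():
        c=W[w].mean(0); print('rocker',np.round(c,4),w.sum(),'r',round(np.hypot(c[0]-cx,c[1]-cy),3),'ang',round(np.degrees(np.arctan2(c[1]-cy,c[0]-cx)),1))
    g=(ok&(z>.042)&(z<.066)&(rr>.145)&(rr<.175)&(f.max(-1)<110)).astype(np.uint8)
    n,l,st,_=cv2.connectedComponentsWithStats(g)
    for i in range(1,n):
        if st[i,4]>2: c=np.median(W[l==i],0); print(' peg',np.round(c,3),'r',round(np.hypot(c[0]-cx,c[1]-cy),3),'ang',round(np.degrees(np.arctan2(c[1]-cy,c[0]-cx)),1))
E
python3 - <<'E'
from h import *
for n in('top','scene'): measure(shot(n))
E
```

```text
table 0.587 0.0744 0.1872 dish 0.3865 -0.0139 0.0501 dishdist 0.2191 ang -156.2
rocker [0.7174 0.0745 0.0523] 88 r 0.13 ang 0.0
 peg [0.739 0.152 0.056] r 0.171 ang 27.1
 peg [0.739 0.092 0.047] r 0.153 ang 6.4
 peg [0.737 0.057 0.046] r 0.151 ang -6.6
 peg [ 0.731 -0.006  0.056] r 0.165 ang -29.2
 peg [0.608 0.237 0.056] r 0.164 ang 82.7
 peg [ 0.59  -0.075  0.058] r 0.149 ang -88.7
 peg [0.469 0.167 0.059] r 0.15 ang 142.0
 peg [0.455 0.011 0.053] r 0.146 ang -154.3
table 0.589 0.0794 0.1879 dish 0.3898 -0.0144 0.0507 dishdist 0.2202 ang -154.8
rocker [0.718  0.0735 0.0487] 99 r 0.129 ang -2.6
 peg [0.46  0.006 0.053] r 0.149 ang -150.4
 peg [ 0.6   -0.079  0.054] r 0.159 ang -86.0
 peg [0.62  0.237 0.053] r 0.16 ang 78.8
 peg [ 0.74  -0.005  0.055] r 0.173 ang -29.2
 peg [0.74  0.055 0.047] r 0.153 ang -9.4
 peg [0.74  0.091 0.046] r 0.152 ang 4.2
 peg [0.741 0.077 0.049] r 0.152 ang -1.1
 peg [0.749 0.148 0.054] r 0.174 ang 23.1
```

Request:
move_arm:
  increments: "22 -18 0 0 0 2.5 255;22 -18 0 0 0 2.5 255;22 -18 0 0 0 2.5 255;22 -18 0 0 0 2.5 255;22 -18 0 0 0 2.5 255;22 -18 0 0 0 2.5 255;22 -18 0 0 0 2.5 255;22 -18 0 0 0 2.5 255"
  grip_force: 20

```text
time: 1.77
position: [0.3646, 0.4774, 0.2228]
tool_rot: [-0.092, 3.14, 0.001]
ft_force: [0.3, 0.3, -0.3]
grip_width: 0.48
grip_force: 0.0
```

Request:
move_arm:
  increments: "22 -18 0 0 0 2.5 255;22 -18 0 0 0 2.5 255;22 -18 0 0 0 2.5 255;22 -18 0 0 0 2.5 255;22 -18 0 0 0 2.5 255;22 -18 0 0 0 2.5 255;22 -18 0 0 0 2.5 255;22 -18 0 0 0 2.5 255"

```text
time: 2.43
position: [0.5406, 0.3334, 0.2228]
tool_rot: [-0.636, 3.076, 0.0]
ft_force: [0.3, -0.2, -0.7]
grip_width: 0.008
grip_force: 0.0
```

Request:
move_arm:
  increments: "22 -18 0 0 0 2.5 255;22 -18 0 0 0 2.5 255;22 -18 0 0 0 2.5 255;22 -18 0 0 0 2.5 255;22 -18 0 0 0 2.5 255;22 -18 0 0 0 2.5 255;22 -18 0 0 0 2.5 255;0 0 0 0 0 0 255"

```text
time: 3.1
position: [0.6978, 0.2006, 0.2216]
tool_rot: [-1.083, 2.949, -0.009]
ft_force: [-0.1, -1.9, -0.0]
grip_width: 0.007
grip_force: 0.0
```

Request:
move_arm:
  increments: "3 -2 -20 0 0 0.2 255;3 -2 -20 0 0 0.2 255;3 -2 -20 0 0 0.2 255;3 -2 -20 0 0 0.2 255;3 -2 -15 0 0 0.2 255;3 -2 -10 0 0 0 255;3 -2 -10 0 0 0 255;0 0 0 0 0 0 255"

```text
time: 3.77
position: [0.7143, 0.1932, 0.1053]
tool_rot: [1.116, -2.933, 0.001]
ft_force: [-0.1, -0.8, -0.4]
grip_width: 0.001
grip_force: 0.0
```

```bash
python3 - <<'E'
from h import *
s=ctrl.get_state(); print(s['time'],s['position'],s['tool_rot'],s['joint_positions'])
shot('scene','scene1.png')
E
```

```text
3.7667 [0.71425489 0.19318641 0.10529209] [ 1.11636708e+00 -2.93348224e+00  7.46673560e-04] [-0.39860811  0.5796743   0.14624226  1.33020174 -0.08371296  1.24052564
  2.04950455]
```

View pics/scene1.png

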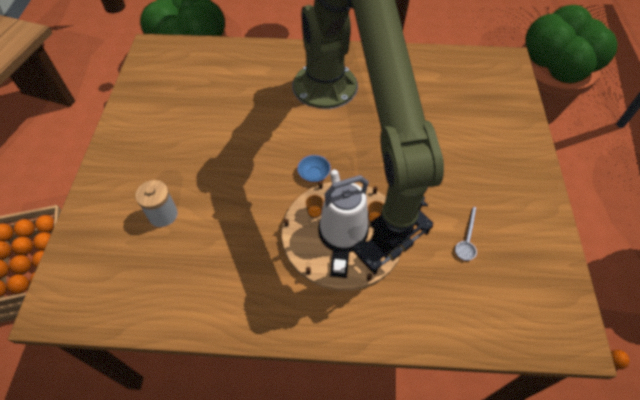

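The scene view shows the gripper inserted between the pegs, left of the switch, with the arm high above the kettle. The kettle is at (345,215) and the switch at (340,265). Next I'll work out the rows for the arc.

```bash
python3 - <<'E'
import numpy as np
ph=np.r_[45.2,44.2,42.7,np.arange(40.7,-106,-2.5)]
P=np.c_[602+158*np.cos(np.radians(ph)),80+158*np.sin(np.radians(ph))]
D=np.round(np.diff(P,axis=0),1)
for i in range(0,len(D),8): print(ph[i],';'.join('%g %g'%tuple(d) for d in D[i:i+8]))
print(P[-1],ph[-1])
E
```

```text
45.2 1.9 -2;2.8 -3;3.7 -4.1;4.4 -5.3;4.1 -5.5;3.9 -5.7;3.6 -5.8;3.4 -6
28.200000000000003 3.1 -6.1;2.9 -6.3;2.6 -6.4;2.3 -6.5;2 -6.6;1.7 -6.7;1.4 -6.7;1.1 -6.8
8.200000000000003 0.8 -6.8;0.5 -6.9;0.2 -6.9;-0.1 -6.9;-0.4 -6.9;-0.7 -6.9;-1 -6.8;-1.3 -6.8
-11.799999999999997 -1.6 -6.7;-1.8 -6.6;-2.1 -6.6;-2.4 -6.5;-2.7 -6.3;-3 -6.2;-3.2 -6.1;-3.5 -5.9
-31.799999999999997 -3.8 -5.8;-4 -5.6;-4.2 -5.4;-4.5 -5.2;-4.7 -5;-4.9 -4.8;-5.1 -4.6;-5.3 -4.4
-51.8 -5.5 -4.1;-5.7 -3.9;-5.8 -3.6;-6 -3.4;-6.1 -3.1;-6.3 -2.9;-6.4 -2.6;-6.5 -2.3
-71.8 -6.6 -2;-6.7 -1.7;-6.7 -1.4;-6.8 -1.1;-6.8 -0.8;-6.9 -0.5;-6.9 -0.2;-6.9 0.1
-91.8 -6.9 0.4;-6.9 0.7;-6.8 1;-6.8 1.3;-6.7 1.6
[562.97415599 -73.10448556] -104.3
```

Request:
move_arm:
  increments: "0 0 -10 0 0 0.5 255;0 0 -12 0 0 0.5 255;0 0 -12 0 0 0.5 255;0 0 -12 0 0 0.5 255;0 0 -10 0 0 0.5 255;0 0 -5 0 0 0.5 255;0 0 0 0 0 0 255;0 0 0 0 0 0 255"

```text
time: 4.48
position: [0.7145, 0.1943, 0.0461]
tool_rot: [1.195, -2.905, -0.0]
ft_force: [0.7, -1.1, 1.2]
grip_width: 0.008
grip_force: 0.0
```

Request:
move_arm:
  increments: "1.9 -2 -1 0 0 -1 255;2.8 -3 -1 0 0 -1.5 255;3.7 -4.1 -1 0 0 -2 255;4.4 -5.3 0 0 0 -2.5 255;4.1 -5.5 0 0 0 -2.5 255;3.9 -5.7 0 0 0 -2.5 255;3.6 -5.8 0 0 0 -2.5 255;3.4 -6 0 0 0 -2.5 255"

```text
time: 5.15
position: [0.743, 0.1567, 0.0439]
tool_rot: [-0.746, 3.051, 0.001]
ft_force: [-1.4, 0.8, 0.1]
grip_width: 0.003
grip_force: 0.5
```

Request:
move_arm:
  increments: "3.1 -6.1 0 0 0 -2.5 255;2.9 -6.3 0 0 0 -2.5 255;2.6 -6.4 0 0 0 -2.5 255;2.3 -6.5 0 0 0 -2.5 255;2 -6.6 0 0 0 -2.5 255;1.7 -6.7 0 0 0 -2.5 255;1.4 -6.7 0 0 0 -2.5 255;1.1 -6.8 0 0 0 -2.5 255"

```text
time: 5.82
position: [0.7603, 0.1046, 0.044]
tool_rot: [-0.205, 3.134, 0.001]
ft_force: [-0.2, 0.8, 0.4]
grip_width: 0.003
grip_force: 0.4
```

Request:
move_arm:
  increments: "0.8 -6.8 0 0 0 -2.5 255;0.5 -6.9 0 0 0 -2.5 255;0.2 -6.9 0 0 0 -2.5 255;-0.1 -6.9 0 0 0 -2.5 255;-0.4 -6.9 0 0 0 -2.5 255;-0.7 -6.9 0 0 0 -2.5 255;-1 -6.8 0 0 0 -2.5 255;-1.3 -6.8 0 0 0 -2.5 255"

```text
time: 6.48
position: [0.7584, 0.0495, 0.0441]
tool_rot: [0.342, 3.121, 0.001]
ft_force: [0.9, 1.1, 0.1]
grip_width: 0.005
grip_force: 0.4
```

Request:
move_arm:
  increments: "-1.6 -6.7 0 0 0 -2.5 255;-1.8 -6.6 0 0 0 -2.5 255;-2.1 -6.6 0 0 0 -2.5 255;-2.4 -6.5 0 0 0 -2.5 255;-2.7 -6.3 0 0 0 -2.5 255;-3 -6.2 0 0 0 -2.5 255;-3.2 -6.1 0 0 0 -2.5 255;-3.5 -5.9 0 0 0 -2.5 255"

```text
time: 7.15
position: [0.738, -0.0016, 0.0441]
tool_rot: [0.879, 3.014, 0.001]
ft_force: [0.5, 0.4, -0.4]
grip_width: 0.006
grip_force: 0.4
```

```bash
python3 - <<'E'
from h import *
s=ctrl.get_state(); print(s['position'],s['joint_positions'])
shot('scene','scene2.png')
E
```

```text
[ 0.73797229 -0.00159717  0.04409553] [-0.32570926  0.65413444  0.43241354  1.40116273 -0.28378514  1.14599771
  1.14780936]
```

View pics/scene2.png

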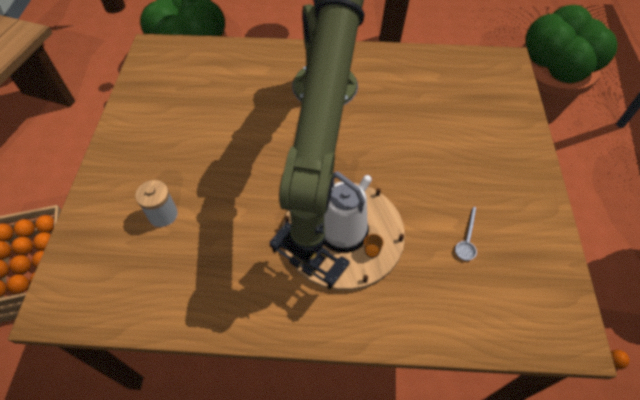

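The turntable is following. The gripper is at the lower left of the kettle (320,255), a cup is now in front (373,245), and nothing is disturbed. I'll carry on along the arc.

Request:
move_arm:
  increments: "-3.8 -5.8 0 0 0 -2.5 255;-4 -5.6 0 0 0 -2.5 255;-4.2 -5.4 0 0 0 -2.5 255;-4.5 -5.2 0 0 0 -2.5 255;-4.7 -5 0 0 0 -2.5 255;-4.9 -4.8 0 0 0 -2.5 255;-5.1 -4.6 0 0 0 -2.5 255;-5.3 -4.4 0 0 0 -2.5 255"

```text
time: 7.87
position: [0.7014, -0.042, 0.0441]
tool_rot: [1.387, 2.817, 0.001]
ft_force: [0.7, 0.2, 0.3]
grip_width: 0.003
grip_force: 0.4
```

Request:
move_arm:
  increments: "-5.5 -4.1 0 0 0 -2.5 255;-5.7 -3.9 0 0 0 -2.5 255;-5.8 -3.6 0 0 0 -2.5 255;-6 -3.4 0 0 0 -2.5 255;-6.1 -3.1 0 0 0 -2.5 255;-6.3 -2.9 0 0 0 -2.5 255;-6.4 -2.6 0 0 0 -2.5 255;-6.5 -2.3 0 0 0 -2.5 255"

```text
time: 8.53
position: [0.653, -0.068, 0.0441]
tool_rot: [1.855, 2.533, 0.001]
ft_force: [1.1, 0.2, -0.5]
grip_width: 0.006
grip_force: 0.4
```

Request:
move_arm:
  increments: "-6.6 -2 0 0 0 -2.5 255;-6.7 -1.7 0 0 0 -2.5 255;-6.7 -1.4 0 0 0 -2.5 255;-6.8 -1.1 0 0 0 -2.5 255;-6.8 -0.8 0 0 0 -2.5 255;-6.9 -0.5 0 0 0 -2.5 255;-6.9 -0.2 0 0 0 -2.5 255;-6.9 0.1 0 0 0 -2.5 255"

```text
time: 9.2
position: [0.5988, -0.0758, 0.0442]
tool_rot: [2.267, 2.172, 0.002]
ft_force: [1.4, -0.2, 0.5]
grip_width: 0.007
grip_force: 0.4
```

Request:
move_arm:
  increments: "-6.9 0.4 0 0 0 -2.5 255;-6.9 0.7 0 0 0 -2.5 255;-6.8 1 0 0 0 -2.5 255;-6.8 1.3 0 0 0 -2.5 255;-4.8 1.1 0 0 0 -1.8 255;-3 0.8 0 0 0 -1.2 255;0 0 0 0 0 0 255;0 0 0 0 0 0 255"

```text
time: 9.87
position: [0.5633, -0.0699, 0.0439]
tool_rot: [2.496, 1.907, 0.001]
ft_force: [-0.1, 0.2, 0.6]
grip_width: 0.003
grip_force: 0.0
```

```bash
python3 - <<'E'
from h import *
s=ctrl.get_state(); print(s['position'],s['tool_rot'])
x,y=s['position'][:2]-[.602,.080]; print(np.hypot(x,y),np.degrees(np.arctan2(y,x)))
p=shot('top','top2.png')
W=cloud(p);f=p['frame'].astype(int);z=W[...,2]
d=W[...,:2]-[.602,.080];rr=np.hypot(d[...,0],d[...,1]);a=np.degrees(np.arctan2(d[...,1],d[...,0]))
w=(f.min(-1)>150)&(z>.035)&(z<.07)&(rr>.095)&(rr<.145); c=W[w].mean(0); print('rocker',c,w.sum(),np.degrees(np.arctan2(c[1]-.08,c[0]-.602)))
g=((z>.042)&(z<.066)&(rr>.145)&(rr<.175)&(f.max(-1)<110)).astype(np.uint8)
n,l,st,_=cv2.connectedComponentsWithStats(g)
for i in range(1,n):
    if st[i,4]>2: print('peg',np.round(np.median(W[l==i],0),3),np.round(np.median(rr[l==i]),3),np.round(np.median(a[l==i]),1))
cv2.imwrite('pics/top2c.png',cv2.resize(cv2.cvtColor(p['frame'],cv2.COLOR_RGB2BGR)[110:290,200:440],None,fx=3,fy=3))
E
```

```text
[ 0.56330971 -0.06990424  0.04390415] [2.49618481e+00 1.90700732e+00 9.10089752e-04]
0.15481673271046972 -104.47220324031183
rocker [nan nan nan] 0 nan
peg [0.755 0.104 0.056] 0.155 9.2
peg [0.657 0.226 0.055] 0.156 69.3
peg [0.502 0.204 0.056] 0.159 129.0
peg [0.446 0.06  0.058] 0.157 -172.8<stdin>:7: RuntimeWarning: Mean of empty slice.
  ret = um.true_divide(
```

View pics/top2c.png

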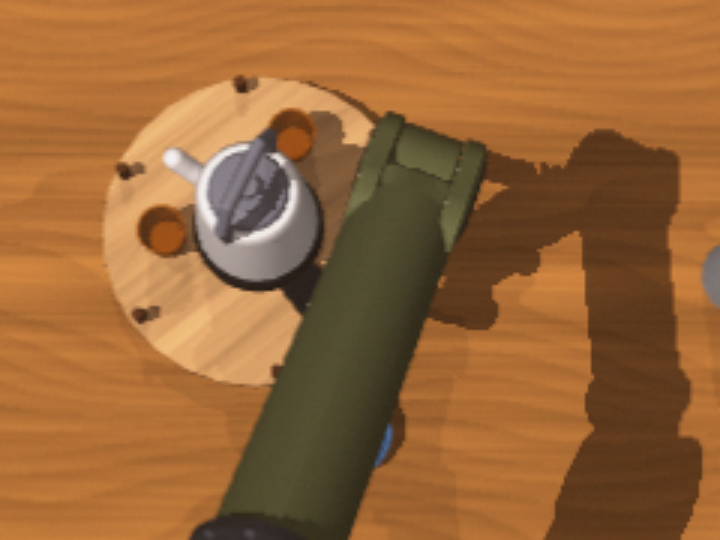

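The crop shows the table turned, with pegs at (243,85), (130,170) and (145,315), cups and kettle in place, and the switch hidden under the arm. It has about 15° to go.

Request:
move_arm:
  increments: "-2.7 0.8 0 0 0 -1 255;-5.3 1.6 0 0 0 -2 255;-5.2 1.7 0 0 0 -2 255;-5.1 1.8 0 0 0 -2 255;-5 1.8 0 0 0 -2 255;-4.9 1.8 0 0 0 -2 255;-3.7 1.4 0 0 0 -1.4 255;-2.5 0.9 0 0 0 -1 255"

```text
time: 10.58
position: [0.5286, -0.0579, 0.0437]
tool_rot: [2.703, 1.6, 0.001]
ft_force: [0.5, 0.2, -0.1]
grip_width: 0.003
grip_force: 0.4
```

Request:
move_arm:
  increments: "-1.5 0.6 0 0 0 -0.6 255;-1 0.4 0 0 0 -0.4 255;-0.5 0.2 0 0 0 -0.2 255;0 0 0 0 0 0 255;0 0 0 0 0 0 255;0 0 0 0 0 0 255;0 0 0 0 0 0 255;0 0 0 0 0 0 255"

```text
time: 11.25
position: [0.5255, -0.0571, 0.0435]
tool_rot: [2.719, 1.574, -0.0]
ft_force: [0.2, -0.4, 0.5]
grip_width: 0.004
grip_force: 0.3
```

```bash
cat >> h.py <<'E'
def pegs(p,C=(.602,.080)):
    W=cloud(p);f=p['frame'].astype(int);z=W[...,2]
    d=W[...,:2]-C;rr=np.hypot(d[...,0],d[...,1]);a=np.degrees(np.arctan2(d[...,1],d[...,0]))
    w=(f.min(-1)>130)&(z>.035)&(z<.07)&(rr>.095)&(rr<.145)
    if w.sum(): c=W[w].mean(0); print('rocker',np.round(c,4),w.sum(),'zmax',W[w][:,2].max(),np.degrees(np.arctan2(c[1]-C[1],c[0]-C[0])))
    g=((z>.042)&(z<.066)&(rr>.145)&(rr<.175)&(f.max(-1)<110)).astype(np.uint8)
    n,l,st,_=cv2.connectedComponentsWithStats(g)
    for i in range(1,n):
        if st[i,4]>2: print('peg',np.round(np.median(W[l==i],0),3),np.round(np.median(rr[l==i]),3),np.round(np.median(a[l==i]),1))
E
python3 - <<'E'
from h import *
s=ctrl.get_state(); print(s['position'],s['tool_rot'])
pegs(shot('top'));pegs(shot('scene'))
E
```

```text
[ 0.52553137 -0.05709439  0.04354518] [ 2.71889544e+00  1.57353624e+00 -2.69004164e-04]
rocker [0.4985 0.037  0.0526] 67 zmax 0.06312981813870833 -157.4371099659406
peg [0.757 0.066 0.055] 0.155 -5.1
peg [0.69  0.209 0.054] 0.156 55.5
peg [ 0.666 -0.061  0.058] 0.154 -65.2
peg [0.534 0.222 0.058] 0.157 115.7
peg [0.444 0.094 0.06 ] 0.159 174.8
rocker [0.4952 0.0263 0.0526] 41 zmax 0.06072691404935804 -153.28642503113176
peg [ 0.531 -0.071  0.056] 0.167 -115.1
peg [ 0.539 -0.055  0.051] 0.149 -115.1
peg [0.543 0.223 0.053] 0.155 112.1
peg [ 0.675 -0.062  0.053] 0.16 -62.8
peg [0.702 0.207 0.054] 0.161 51.8
peg [0.767 0.065 0.053] 0.165 -5.3
```

1.4° short, so one small nudge.

Request:
move_arm:
  increments: "-0.8 0.5 0 0 0 -0.4 255;-1 0.6 0 0 0 -0.4 255;-0.9 0.5 0 0 0 -0.4 255;-0.6 0.3 0 0 0 -0.2 255;0 0 0 0 0 0 255;0 0 0 0 0 0 255;0 0 0 0 0 0 255;0 0 0 0 0 0 255"

```text
time: 12.02
position: [0.522, -0.0549, 0.0435]
tool_rot: [-2.738, -1.54, 0.001]
ft_force: [0.4, 0.5, -0.2]
grip_width: 0.005
grip_force: 0.0
```

```bash
python3 - <<'E'
from h import *
s=ctrl.get_state(); print(s['position'],s['tool_rot'])
pegs(shot('top'))
E
```

```text
[ 0.52201008 -0.05493551  0.0434743 ] [-2.73767311e+00 -1.54044975e+00  5.49323618e-04]
rocker [0.4964 0.039  0.0529] 74 zmax 0.06297238242168612 -158.7959385199431
peg [0.756 0.062 0.055] 0.155 -6.5
peg [0.694 0.207 0.055] 0.156 54.0
peg [ 0.662 -0.062  0.056] 0.155 -67.1
peg [0.538 0.224 0.057] 0.158 113.9
peg [0.443 0.099 0.055] 0.161 173.2
```

The switch is now at about -156.6° and the target is -156.5°. Next I'll back off, lift, and move over the rocker end.

Request:
move_arm:
  increments: "2 -1.5 0 0 0 0 255;3 -2 0 0 0 0 255;3 -2 5 0 0 0 255;0 0 10 0 0 0 255;0 0 15 0 0 0 255;0 0 15 0 0 0 255;0 0 15 0 0 0 255;0 0 0 0 0 0 255"

```text
time: 12.73
position: [0.5327, -0.0611, 0.1072]
tool_rot: [2.736, 1.539, 0.009]
ft_force: [0.4, -0.6, 0.7]
grip_width: 0.003
grip_force: 0.0
```

Request:
move_arm:
  increments: "-8 12 0 0 0 -5 255;-8 12 0 0 0 -5 255;-8 12 0 0 0 -5 255;-7 12 0 0 0 -5 255;-7 12 0 0 0 -5 255;-7 12 0 0 0 -5 255;-6 12 0 0 0 -5 255;0 0 0 0 0 0 255"

```text
time: 13.4
position: [0.4781, 0.026, 0.1033]
tool_rot: [-3.072, -0.647, 0.001]
ft_force: [-0.2, -0.2, -0.7]
grip_width: 0.011
grip_force: 0.0
```

```bash
python3 - <<'E'
from h import *
s=ctrl.get_state(); print(s['position'],s['tool_rot'],s['ft_force'],s['joint_positions'])
p=shot('wrist','w.png')
for t in('rocker_end','switch'): best(t,p)
pegs(p,(.604,.080)); pegs(shot('top'))
E
```

```text
[0.47809646 0.02599223 0.10333275] [-3.07212216e+00 -6.47305379e-01  1.19127078e-03] [-0.15368708 -0.19667908 -0.70134919] [-0.99839414  0.05663839  0.92481253  2.0350462  -0.05359792  1.07405135
 -1.20420967]
rocker_end [0.496 0.039 0.051] 0.94
switch [0.526 0.037 0.028] 0.59
rocker [0.4967 0.035  0.0541] 2292 zmax 0.06154564815417071 -157.23150758030977
peg [0.54  0.22  0.052] 0.154 114.6
peg [ 0.662 -0.06   0.052] 0.152 -67.8
peg [0.453 0.097 0.053] 0.153 173.7
peg [ 0.511 -0.042  0.058] 0.154 -127.2
peg [0.756 0.062 0.056] 0.155 -6.5
peg [0.694 0.206 0.056] 0.156 54.1
peg [ 0.662 -0.062  0.055] 0.155 -67.0
peg [0.538 0.224 0.057] 0.158 113.8
```

View pics/w.png

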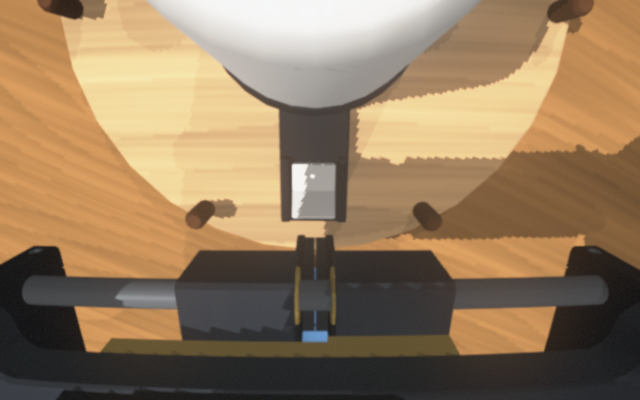

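The wrist view shows the rocker (313,190) on its tongue, directly in line with the shut fingertips (315,240). All is aligned, so I'll press.

Request:
move_arm:
  increments: "1 0.5 -10 0 0 0 255;1 0.5 -12 0 0 0 255;0 0 -12 0 0 0 255;0 0 -6 0 0 0 255;0 0 -3 0 0 0 255;0 0 -2 0 0 0 255;0 0 0 0 0 0 255;0 0 0 0 0 0 255"

```text
time: 14.27
position: [0.4818, 0.0244, 0.0589]
tool_rot: [3.074, 0.645, 0.002]
ft_force: [0.7, -0.2, 0.2]
grip_width: 0.001
grip_force: 0.0
```

Request:
move_arm:
  increments: "0 0 -1.5 0 0 0 255;0 0 -1.5 0 0 0 255;0 0 -1.5 0 0 0 255;0 0 -1.5 0 0 0 255;0 0 -1.5 0 0 0 255;0 0 0 0 0 0 255;0 0 0 0 0 0 255;0 0 0 0 0 0 255"

```text
time: 14.93
position: [0.4814, 0.0247, 0.051]
tool_rot: [3.074, 0.646, 0.001]
ft_force: [-0.5, -0.5, 0.1]
grip_width: 0.005
grip_force: 0.0
```

Request:
move_arm:
  increments: "-0.5 0 -1 0 0 0 255;-0.5 0 -1 0 0 0 255;0 0 0 0 0 0 255;0 0 0 0 0 0 255;0 0 0 0 0 0 255;0 0 0 0 0 0 255;0 0 0 0 0 0 255;0 0 0 0 0 0 255"

```text
time: 15.6
position: [0.4815, 0.0246, 0.0507]
tool_rot: [-3.074, -0.646, -0.003]
ft_force: [-3.5, -1.1, 13.7]
grip_width: 0.007
grip_force: 6.8
```

It hit a firm stop: 13.7 N at z = 50.7 mm, where the "on" height is 50. I'll lift straight up.

Request:
move_arm:
  increments: "0.5 0 2 0 0 0 255;0 0 2 0 0 0 255;0 0 6 0 0 0 255;0 0 10 0 0 0 255;0 0 12 0 0 0 255;0 0 12 0 0 0 255;0 0 12 0 0 0 255;-10 -5 5 0 0 0 255"

```text
time: 16.27
position: [0.4734, 0.0202, 0.1129]
tool_rot: [3.073, 0.647, 0.008]
ft_force: [0.7, 0.3, 1.1]
grip_width: 0.004
grip_force: 0.0
```

Request:
move_arm:
  increments: "-5 -25 20 0 0 0 255;-5 -25 20 0 0 0 255;-5 -25 20 0 0 0 255;0 -30 15 0 0 0 255;0 -30 5 0 0 0 255;0 -30 0 0 0 0 255;0 -30 0 0 0 0 255;0 0 0 0 0 0 255"

```text
time: 16.93
position: [0.4551, -0.1827, 0.1917]
tool_rot: [3.075, 0.631, 0.003]
ft_force: [-0.8, -0.9, -0.4]
grip_width: 0.004
grip_force: 0.0
```

```bash
python3 - <<'E'
from h import *
s=ctrl.get_state(); print(s['time'],s['position'],s['ft_force'])
p=shot('top'); pegs(p,(.604,.08)); best('dish',p)
q=shot('scene','s9.png'); pegs(q,(.604,.08)); best('dish',q)
W=cloud(p);f=p['frame'].astype(int)
m=(f.min(-1)>130)&(W[...,2]>.035)&(W[...,2]<.07)&(np.hypot(W[...,0]-.604,W[...,1]-.08)<.145)&(np.hypot(W[...,0]-.604,W[...,1]-.08)>.095)
r=np.hypot(W[m][:,0]-.604,W[m][:,1]-.08); print('z slope vs r',np.polyfit(r,W[m][:,2],1), np.mean(W[m][r>.122][:,2]))
cv2.imwrite('pics/t9c.png',cv2.resize(cv2.cvtColor(p['frame'],cv2.COLOR_RGB2BGR)[110:290,200:440],None,fx=3,fy=3))
E
```

```text
16.9333 [ 0.45508619 -0.18270305  0.19169048] [-0.79279206 -0.86176425 -0.38809776]
rocker [0.493  0.0348 0.0527] 102 zmax 0.06122306599898697 -157.8533451906362
peg [0.755 0.062 0.057] 0.152 -6.6
peg [0.694 0.206 0.058] 0.155 54.8
peg [ 0.662 -0.061  0.057] 0.153 -68.0
peg [0.538 0.224 0.059] 0.158 114.7
peg [ 0.506 -0.044  0.057] 0.159 -128.3
peg [0.445 0.1   0.057] 0.16 173.0
dish [ 0.388 -0.015  0.01 ] 0.64
rocker [0.49   0.0232 0.0486] 26 zmax 0.05430662132127484 -153.51072228491532
peg [0.45  0.104 0.053] 0.156 171.2
peg [ 0.516 -0.047  0.053] 0.154 -125.1
peg [0.548 0.225 0.051] 0.155 111.4
peg [ 0.672 -0.064  0.051] 0.159 -64.9
peg [0.705 0.205 0.054] 0.16 51.0
peg [0.767 0.062 0.055] 0.164 -6.7
dish [ 0.382 -0.013  0.016] 0.71
z slope vs r [-0.23238376  0.08064466] 0.05065148539350462
```

View pics/t9c.png

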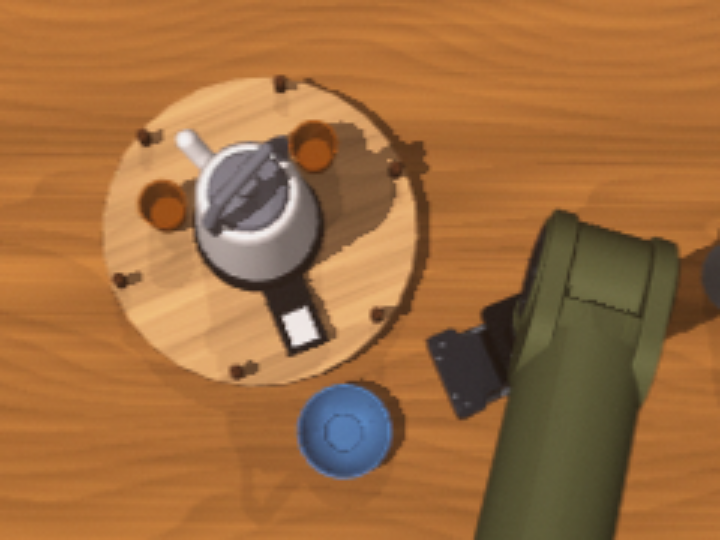

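The crop shows the switch (300,327) in line between the axis (262,232) and the dish (345,432). The rocker is level, the cups and kettle are undisturbed and the arm is clear.

```bash
python3 -c "
from bench import ctrl
print(ctrl.close_job())"
```

```text
the job is handed in; nothing more can be done
None
```

The job is handed in: the switch faces the dish to within about half a degree by my measurement, and the rocker was pressed to a firm stop at its "on" height; the kettle, cups and dish looked undisturbed in the last picture.

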